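Clear the used-up spool and hang up the bin

TASK

One spool on the slanted thread rack is used up: draw the bare tube off its leaning pin and drop it into the grey collection bin while the bin is still standing on the table. Then hang the bin, with the tube in it, by its handle over both prongs of the hanger, letting it down gently: let go only once you feel the prongs carry it, and do not drop it on them or push down hard. Leave the full spools, the bobbin tin and the screwdriver where they are.

Things in the scene. Friction and masses are not known exactly. Their poses are not given: they have to be found in the camera images.
- rack: Fixed thread rack: plywood board 330 mm wide (along y), 100 mm deep, sloped 30 degrees, with three steel pins (14 mm thick, 55 mm long) in a row at its y = -100, 0, +100 mm. Origin on the table under the foot of the middle pin.
- middle_pin (a point): Foot of the rack's middle pin on the board's surface, 70 mm above the rack's origin; axes as the rack's. All pins lean 30 degrees from vertical towards the rack's own -x (the robot side): pin direction in the rack frame is (-0.5, 0, 0.866).
- tube: The used-up spool: a bare white plastic tube, 28 mm outside, 18 mm bore, 100 mm long, slipped over one of the three pins (any of them) down to the board, leaning with the pin. Origin at the centre of its lower end, z along the tube towards its free end. 35 to 70 g.
- tube_mid (a point): Centre of the bare tube, 50 mm from either end.
- full_spool_1: Full spool on another pin, to be left alone: like the tube (30 mm core, 100 mm long) but wound with grey thread to 56 mm thick from 6 to 86 mm of its length. Origin at the centre of its lower end, z along it.
- full_spool_2: The second full spool, the same, to be left alone.
- bin: Collection bin: loose grey plastic open box 130 mm (x) by 150 mm (y) by 70 mm high, walls 4 mm, with a rigid steel bail handle (8 mm round bar) standing over its middle in the plane x = 0. Origin at the centre of its underside. 0.21 to 0.42 kg empty.
- handle (a point): Middle of the straight top bar of the bin's handle (bar centre line), 175 mm above the bin's underside. The bar runs along the bin's y, straight for 65 mm either side, then slopes out and down to uprights at y = +-79 mm.
- hanger: Fixed hanger: base plate 10 mm thick (x -70 to +170, y +-80 mm), a 20 mm square post at its x = +130 mm, and clamped on the post an arm with two parallel 8 mm round prongs at y = +-42 mm reaching towards -x (the robot side). Origin on the table, straight below the prongs' pocket. The arm's height differs each time and is not reported: look, or feel for it.
- hanger_top (a point): Top of the hanger's post, 300 mm above the table, at the hanger's x = +130 mm. Each prong: level pocket from the hanger's x = -15 to +22 mm, upturned tip ending at x = -26 mm and 16 mm higher; behind the pocket it climbs 25 mm to a cross bar at x = 105 mm.
- hanger_foot (a point): The hanger's origin again. A hanging handle's bar rests with its centre 203 to 253 mm above the table; the tip tops are then 12 mm above the bar's centre. A bar carried with its centre at 280 mm clears the tips at every height, while the bin's rim still passes under the prongs.
- bobbin_tin: Bystander: round steel tin, 68 mm across, 45 mm high, origin at the centre of its underside.
- screwdriver: Bystander: screwdriver 160 mm long lying on the table, along its x.
Mind the look-alikes: they are no part of the job. Of the things that look like the bin, take the one that is nearest to the robot's base at the start.

How it is judged:
By the outcome, as a careful person would: the job done as asked, in the order asked, and still so for the second after the job is handed in, with the robot touching nothing.
It also fails if it takes over 64 s, if anything falls off the work surface, if the arm or the gripper's body presses on something with over 40 N, if the wrist force passes 120 N, or if a joint passes its speed limit or range.

ROBOT

A 6-joint arm with a two-finger parallel gripper is mounted at the origin on the work surface. World frame = base frame: x ahead of the robot, y to its left, z up, the work surface at z = 0. Lengths are in m, angles in rad, forces in N, time in s.
With the tool pointing down it reaches from about 0.35 to 0.775 m from the base axis. Payload 5.5 kg.
Tool frame: the origin (TCP) lies between the finger pads; the fingertips stand 8 mm ahead of it and the grasp point (between the pads) lies 11 mm behind it; z points along the fingers, y is the line along which they close (so a half turn about z gives the same grasp; the last joint's range is limited). The gripper opens to 85 mm and grips with 20 to 120 N. Pads are 22 mm wide; open, the fingers measure 114 mm over their backs; the gripper's body (76 mm by 85 mm) begins 54 mm behind the grasp point. The pads swing forward as they close: fully open they stand 13 mm farther back than shut.
Start: joints at [-1.406, 0.313, 0.046, 1.304, 0, 1.431], TCP at [0.173, -0.549, 0.239] pointing down, gripper open.
Joint ranges: [-2.76, 2.76], [-0.86, 1.69], [-1.03, 1.26], [-2.2, 2.34], [-1.47, 1.5], [-3.14, 3.14]. Speed limits (rad/s): [2.57, 2.57, 3.14, 3.14, 3.14, 3.14].

INTERFACE

Orientations are given as a unit quaternion [w, x, y, z].
In Python, from workcell import status, vision, job gives the robot as it stands. The module is installed in compiled form; this text tells all that it offers.
- The arm moves only by the tool apply_moves, never from a script. Its argument "moves" is one flat list of numbers, 6 for each row, row after row: the shift along the world's x, y, z in units of 25 mm (1.0 is 25 mm), then the turn, a rotation vector about the world's x, y, z in rad. In form: [x, y, z, rx, ry, rz, x, y, z, rx, ry, rz, ...]. A call has 1 to 20 rows; each row is the pose to reach, as a shift and turn from the pose commanded when the call began; what a row does not reach only later rows make up. A row lasts 1/12 s, in which the tool goes at most 41.7 mm and 7.16 degrees, less where a joint would pass 70% of its speed; a pose out of reach is approached as far as the arm can. A call with a gripper value outside its range is refused whole. "claw" is the opening in per cent of the stroke, from 0 (shut) to 100 (fully open), set as the call begins (left out, the last holds). The fingers move at their own pace and stop on an object; "newtons" is the grip in N (left out, the last holds). Time passes only in rows, so rows that repeat a pose let the fingers close. It gives the time, the measured TCP pose, the force, the opening and the grip force at its end, in the units of the state.
- status.get_state(): the state, without advancing time (a new reading comes with each control period).
- vision.read_camera(name): name is "scene" or "top" or "wrist"; returns a dict with "image" (420x560x3 uint8, blue, green, red), "camera_matrix" (3x3 intrinsics, pixels), "camera_from_world" (4x4, takes a point from world to camera coordinates). Camera axes: x right, y down, z forward; pixel columns grow to the right and rows downward; lengths in m; the calibration is good to about 2 mm. The wrist camera is an equidistant fisheye: a pixel r from the principal point sees the ray r / f radians off the axis. A picture is of the moment at which its call begins. There is no depth.
- job.hand_in(): hands the job in; it is judged then, once.
The state is a dict: "clock": time; "joint_pos": joint angles; "qvel": joint speeds; "tau": joint torques, N m; "tcp_pos": TCP position; "orientation": TCP orientation; "wrist_force": force on the tool from outside, world axes, zero at the start; "ft_torque": the same for the moment, N m; "finger_gap": finger opening in m; "grip_force": force on a finger pad.
Only numpy, scipy, OpenCV 4.12 (cv2) and the standard library are available. Lean on these libraries where they do the work, as an engineer would, in place of code of your own. Each camera call takes 0.05 s, during which the arm holds its last target. There are 200 camera calls.

## Working session

There is one attempt and no reset: what is moved stays moved. The work goes in short steps, Python scripts to look and compute and a tool call to move; the robot and the scene stay as the last step left them, time stands still between calls to the robot, and variables do not carry over. Pictures are saved under pics/ and viewed, at most 10 in all, crops included, and the job is handed in when it is done.

Besides the shell and the picture viewer there is one more tool, called after ">>>" by a JSON object that holds its "name" and its "arguments", one argument or row to a line. apply_moves: Moves the arm, as the interface text tells. Its arguments: {"type":"object","properties":{"moves":{"type":"array","items":{"type":"number"}},"claw":{"type":"number"},"newtons":{"type":"number"}},"required":["moves"]}

```bash
mkdir -p pics
cat > h.py <<'E'
import numpy as np, cv2
from workcell import status, vision, job
def cam(n):
    r=vision.read_camera(n); return r["image"],np.array(r["camera_matrix"]),np.array(r["camera_from_world"])
def ray(c,u,v,fish=False):
    _,K,T=c
    x=(u-K[0,2])/K[0,0]; y=(v-K[1,2])/K[1,1]
    if fish:
        r=np.hypot(x,y); s=np.sin(r)/max(r,1e-9); d=np.array([x*s,y*s,np.cos(r)])
    else: d=np.array([x,y,1.])
    R=T[:3,:3]; o=-R.T@T[:3,3]; d=R.T@d; return o,d/np.linalg.norm(d)
def plane(c,u,v,z,fish=False):
    o,d=ray(c,u,v,fish); return o+d*(z-o[2])/d[2]
def tri(*rays):
    A=np.zeros((3,3));b=np.zeros(3)
    for o,d in rays:
        P=np.eye(3)-np.outer(d,d);A+=P;b+=P@o
    p=np.linalg.solve(A,b); return p,[round(float(np.linalg.norm((np.eye(3)-np.outer(d,d))@(p-o)))*1000,1) for o,d in rays]
def proj(c,p):
    _,K,T=c; q=T[:3,:3]@np.array(p)+T[:3,3]; q=K@q; return q[:2]/q[2]
E
python3 - <<'E'
from h import *
import pickle
d={n:cam(n) for n in("scene","top")}
pickle.dump(d,open("c0.pkl","wb"))
for n in d: cv2.imwrite(f"pics/{n}0.png",d[n][0]); print(n,d[n][1].round(1).tolist(),d[n][2].round(3).tolist())
print(status.get_state())
E
```

```text
scene [[462.8, 0.0, 277.5], [0.0, 462.8, 215.9], [0.0, 0.0, 1.0]] [[-0.848, 0.53, -0.02, 0.485], [0.301, 0.449, -0.841, 0.038], [-0.436, -0.719, -0.54, 1.635], [0.0, 0.0, 0.0, 1.0]]
top [[461.5, 0.0, 284.1], [0.0, 461.5, 208.4], [0.0, 0.0, 1.0]] [[0.023, -0.999, 0.025, -0.12], [-0.998, -0.025, -0.059, 0.533], [0.06, -0.024, -0.998, 1.434], [0.0, 0.0, 0.0, 1.0]]
{'clock': 0.1, 'joint_pos': array([-1.40557475e+00,  3.13917789e-01,  4.50775758e-02,  1.30359660e+00,
       -7.64563013e-06,  1.43118450e+00]), 'qvel': array([ 0.00213016, -0.00171042,  0.00155102,  0.00184786,  0.00148802,
        0.00100621]), 'tau': array([ 2.49455305e-03, -4.81725740e+01,  2.99243832e+01,  1.26466758e-02,
       -1.76659332e-04,  1.83911834e-05]), 'tcp_pos': array([ 0.17248493, -0.54804989,  0.23849616]), 'orientation': array([-8.20126291e-04,  9.88406710e-01,  1.51827214e-01, -1.43253142e-05]), 'wrist_force': array([ 0.04910333,  0.12771428, -0.74101203]), 'ft_torque': array([-0.00677583, -0.00430857, -0.02050454]), 'grip_force': 0.0, 'finger_gap': 0.08524627081486529}
```

View pics/scene0.png

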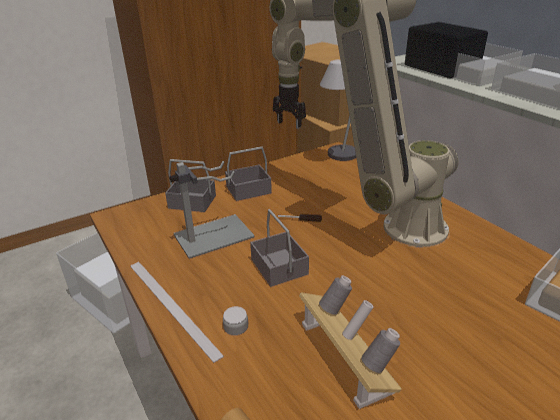

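View pics/top0.png

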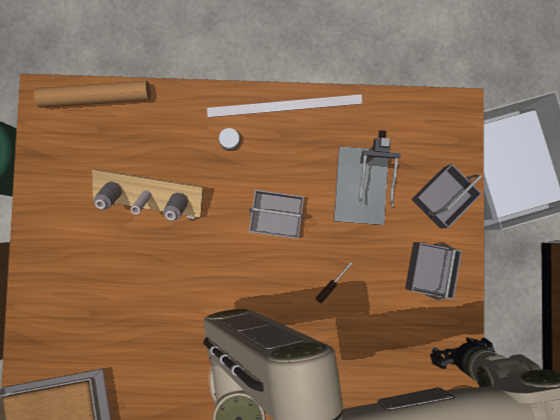

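The scene view shows the rack with the tube on the middle pin (~357,320). There are three bins, at top pixels (277,214), (447,195) and (434,270). The hanger is at ~(370,180) in the top view, with the tin at (229,139) and the screwdriver at (335,282). I'll compute the distances to the base and confirm in one enlarged crop.

Run:
```python
from h import *
import pickle
d=pickle.load(open("c0.pkl","rb")); t=d["top"]; s=d["scene"]
for u,v in [(277,214),(447,195),(434,270)]:
    p=plane(t,u,v,.05); print(u,v,p.round(3),np.hypot(*p[:2]).round(3))
r=lambda i,x0,y0,w,h,f:cv2.resize(i[y0:y0+h,x0:x0+w],None,fx=f,fy=f,interpolation=cv2.INTER_CUBIC)
a=np.hstack([r(t[0],80,160,130,75,3),r(t[0],240,180,130,75,3)])
b=np.hstack([r(s[0],295,270,130,125,3),r(s[0],205,195,130,125,3)])
cv2.imwrite("pics/crop1.png",np.vstack([a,b]))
b=np.hstack([r(s[0],155,150,130,105,3),r(t[0],325,120,130,105,3)])
cv2.imwrite("pics/crop2.png",b)
```

```text
277 214 [ 0.516 -0.085  0.05 ] 0.523
447 195 [ 0.588 -0.612  0.05 ] 0.849
434 270 [ 0.356 -0.572  0.05 ] 0.674
```

View pics/crop1.png

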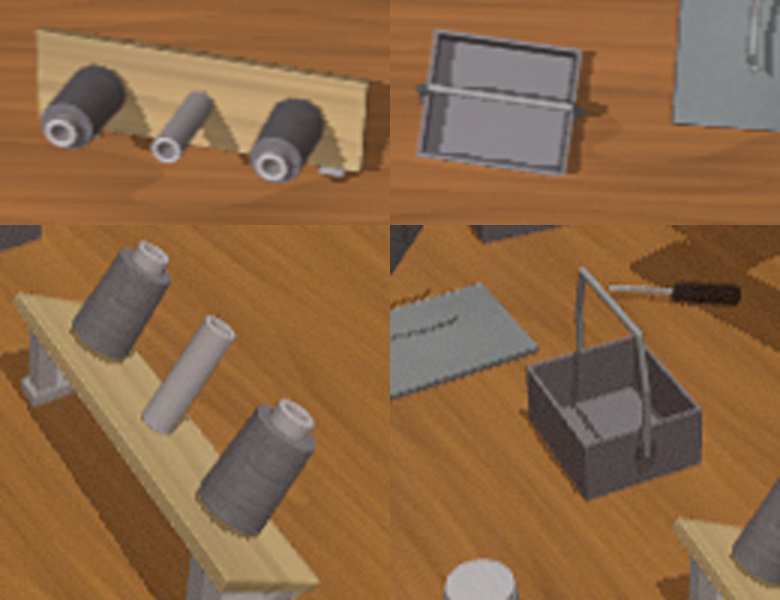

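View pics/crop2.png

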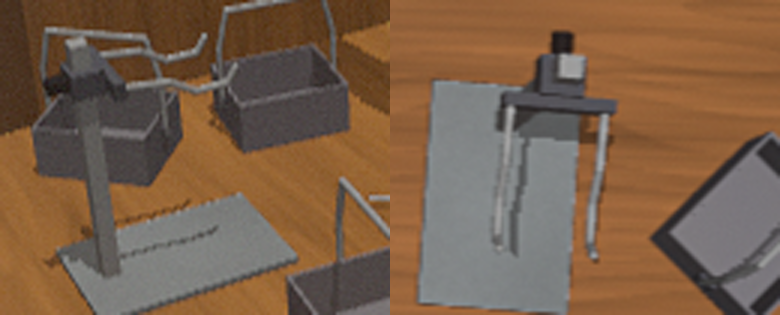

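The crops show the tube (thin, bare, middle pin), and the bin at (277,214) is the nearest at 0.52 m, against 0.67 and 0.85 m for the look-alikes. The prong tips are at top (361,203) and (393,205), scene (223,162) and (233,173). Next I triangulate.

Run:
```python
from h import *
import pickle
d=pickle.load(open("c0.pkl","rb")); t=d["top"]; s=d["scene"]
def T(n,a,b): p,e=tri(ray(t,*a),ray(s,*b)); print(n,p.round(4),e); return p
a=T("tubetop",(136,209.7),(368.3,304)); 
b=T("sp right",(170.3,215.3),(346.3,279)); c=T("sp left",(100.7,203.7),(393.7,332.7))
print("row dir",np.degrees(np.arctan2(*(c-b)[[1,0]])),np.linalg.norm(c-b))
p1=T("tipL",(361,202.7),(233,172.7));p2=T("tipR",(393,205.3),(223,162.3))
p1=T("tipLx",(361,202.7),(223,162.3))
T("post",(385,142),(180.7,164))
T("barR/L",(277,212.8),(278.6,220))
for z in(.171,.179):
  q=plane(t,251.7,210,z);r=plane(t,302,215.7,z); print(q.round(4),r.round(4),((q+r)/2).round(4),np.degrees(np.arctan2(*(q-r)[[1,0]])),np.linalg.norm(q-r))
q=plane(s,269,210,.175);r=plane(s,288.3,230.7,.175);print(q,r,(q+r)/2,np.degrees(np.arctan2(*(r-q)[[1,0]])),np.linalg.norm(q-r))
# base plate corners in top crop2 -> hanger yaw
P=[plane(t,325+(x-390)/3,120+y/3,.01) for x,y in[(433,82),(419,302),(566,312),(580,90)]]
print(np.array(P).round(4).tolist())
# bin rim corners
P=[plane(t,240+(x-390)/3,180+y/3,.07) for x,y in[(436,31),(420,157),(566,173),(580,49)]]
print(np.array(P).round(4).tolist(), np.mean(P,0))
```

```text
tubetop [0.5127 0.3167 0.1478] [1.4, 1.4]
sp right [0.4995 0.2187 0.1494] [0.9, 0.9]
sp left [0.5271 0.4166 0.1485] [1.6, 1.6]
row dir 82.05743985019534 0.19984020570075997
tipL [ 0.543  -0.3075  0.2403] [0.3, 0.3]
tipR [ 0.5374 -0.393   0.2413] [0.5, 0.5]
tipLx [ 0.5553 -0.3089  0.2783] [17.6, 17.6]
post [ 0.6962 -0.3566  0.2943] [1.0, 1.0]
barR/L [ 0.513  -0.0837  0.1694] [0.8, 0.8]
[ 0.5198 -0.013   0.171 ] [ 0.5072 -0.1546  0.171 ] [ 0.5135 -0.0838  0.171 ] 84.9402502676189 0.14213267963355525
[ 0.5193 -0.0134  0.179 ] [ 0.5069 -0.1541  0.179 ] [ 0.5131 -0.0837  0.179 ] 84.9402502676189 0.141254295498657
[ 0.51159027 -0.13958019  0.175     ] [ 0.5234124  -0.01321517  0.175     ] [ 0.51750133 -0.07639768  0.175     ] 84.65522624644532 0.12691682676432606
[[0.736, -0.2795, 0.01], [0.5014, -0.2685, 0.01], [0.4946, -0.4245, 0.01], [0.7319, -0.4371, 0.01]]
[[0.5853, -0.0177, 0.07], [0.4578, -0.0051, 0.07], [0.4452, -0.1523, 0.07], [0.5708, -0.1638, 0.07]] [ 0.51476306 -0.08468437  0.07      ]
```

```bash
cat >> h.py <<'E'
from scipy.spatial.transform import Rotation as Ro
def frame(z,yhint):
    z=np.array(z)/np.linalg.norm(z); y=np.array(yhint,float); y-=z*(y@z); y/=np.linalg.norm(y)
    return np.column_stack([np.cross(y,z),y,z])
def go(p,R):
    s=status.get_state(); q=s["orientation"]; R0=Ro.from_quat(q[[1,2,3,0]])
    rv=(Ro.from_matrix(R)*R0.inv()).as_rotvec()
    print("shift",((np.array(p)-s["tcp_pos"])/.025).round(2),"rot",rv.round(3),"deg",np.degrees(np.linalg.norm(rv)).round(1))
AX=np.array([-.495,.069,.866]); PICK=frame(-AX,[.857,-.12,.5])
E
python3 - <<'E'
from h import *
go(np.array([.513,.317,.152])+.06*AX,PICK)
E
```

```text
shift [12.43 34.77 -1.38] rot [-0.357 -0.422  1.1  ] deg 70.5
```

>>> {"name": "apply_moves", "arguments": {
  "moves": [8,20,2,0,0,0.6,8,20,2,0,0,0.6,8,20,2,0,0,0.6,8,20,2,0,0,0.6,8,20,2,0,0,0.6,8,20,2,0,0,0.6,8,20,2,0,0,0.6,8,20,2,0,0,0.6,8,20,2,0,0,0.6,8,20,2,0,0,0.6,8,20,2,0,0,0.6,12.4,34.8,1,-0.357,-0.422,1.1,12.4,34.8,1,-0.357,-0.422,1.1,12.4,34.8,1,-0.357,-0.422,1.1,12.4,34.8,1,-0.357,-0.422,1.1,12.4,34.8,1,-0.357,-0.422,1.1,12.4,34.8,1,-0.357,-0.422,1.1,12.4,34.8,1,-0.357,-0.422,1.1,12.4,34.8,1,-0.357,-0.422,1.1,12.4,34.8,1,-0.357,-0.422,1.1]
}}

```text
clock: 1.77
tcp_pos: [0.4534, 0.235, 0.2676]
orientation: [0.196, 0.728, 0.634, 0.171]
wrist_force: [1.2, -0.8, 0.9]
finger_gap: 0.0849
grip_force: 0.0
```

Run:
```python
from h import *
go(np.array([.513,.317,.152])+.06*AX,PICK); print(status.get_state()["joint_pos"].round(2))
```

```text
shift [ 1.2   3.45 -2.55] rot [ 0.     0.002 -0.002] deg 0.2
[ 0.49 -0.13 -0.51  0.75 -0.3   2.13]
```

>>> {"name": "apply_moves", "arguments": {
  "moves": [1.2,3.4,-1,0,0,0,1.2,3.4,-1,0,0,0,1.2,3.4,-2.5,0,0,0,1.2,3.4,-2.5,0,0,0,1.2,3.4,-2.5,0,0,0]
}}

```text
clock: 2.18
tcp_pos: [0.4823, 0.3168, 0.2015]
orientation: [0.195, 0.728, 0.635, 0.166]
wrist_force: [-1.0, -0.9, -0.4]
finger_gap: 0.0855
grip_force: 0.0
```

Run:
```python
from h import *
import pickle
go(np.array([.513,.317,.152])+.06*AX,PICK)
c=cam("wrist"); pickle.dump(c,open("w1.pkl","wb")); cv2.imwrite("pics/w1.png",c[0])
print(c[1].round(1).tolist())
```

```text
shift [0.04 0.18 0.1 ] rot [ 0.005 -0.005 -0.001] deg 0.4
[[325.2, 0.0, 283.4], [0.0, 325.2, 211.7], [0.0, 0.0, 1.0]]
```

View pics/w1.png

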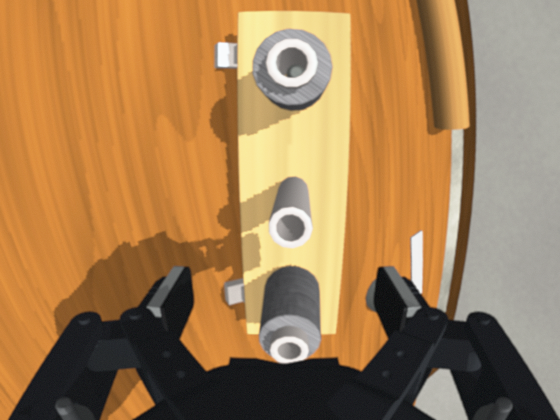

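The wrist view shows the tube's end ring at (291,228), its body running to (291,185), the far spool at (292,65) and the near spool at (290,350).

Run:
```python
from h import *
import pickle
d=pickle.load(open("c0.pkl","rb")); t=d["top"]; s=d["scene"]; w=pickle.load(open("w1.pkl","rb"))
for n,a,b,c in [("tube",(136,209.7),(368.3,304),(291,228)),("R",(170.3,215.3),(346.3,279),(290,350)),("L",(100.7,203.7),(393.7,332.7),(292,65))]:
  p,e=tri(ray(t,*a),ray(s,*b),ray(w,*c,True)); print(n,p.round(4),e)
  print([plane(w,*c,z,True).round(4).tolist() for z in(.15,.157)])
m=cv2.inRange(w[0],(225,225,225),(255,255,255))[200:260,265:320]; ys,xs=np.nonzero(m); print(xs.mean()+265,ys.mean()+200,xs.min()+265,xs.max()+265,ys.min()+200,ys.max()+200)
```

```text
tube [0.5143 0.3172 0.1502] [2.1, 2.1, 2.1]
[[0.5168, 0.3169, 0.15], [0.5131, 0.3205, 0.157]]
R [0.5007 0.2188 0.1518] [1.3, 2.0, 1.8]
[[0.5033, 0.2151, 0.15], [0.5001, 0.2229, 0.157]]
L [0.5284 0.417  0.1507] [2.1, 2.0, 1.7]
[[0.5308, 0.4175, 0.15], [0.5264, 0.4168, 0.157]]
290.3142857142857 226.81428571428572 270 311 208 247
```

Run:
```python
from h import *
go(np.array([.514,.3185,.153])-.041*AX,PICK)
```

```text
shift [ 2.03 -0.05 -3.46] rot [ 0.003 -0.002 -0.   ] deg 0.2
```

>>> {"name": "apply_moves", "arguments": {
  "moves": [0.7,0,-1.1,0,0,0,1.4,0,-2.3,0,0,0,2,-0.05,-3.45,0,0,0,2,-0.05,-3.45,0,0,0,2,-0.05,-3.45,0,0,0]
}}

```text
clock: 2.65
tcp_pos: [0.5346, 0.3147, 0.1194]
orientation: [0.196, 0.729, 0.633, 0.169]
wrist_force: [-0.6, -0.5, 1.0]
finger_gap: 0.0856
grip_force: 0.0
```

>>> {"name": "apply_moves", "arguments": {
  "moves": [0,0,0,0,0,0,0,0,0,0,0,0,0,0,0,0,0,0,0,0,0,0,0,0,0,0,0,0,0,0,0,0,0,0,0,0,0,0,0,0,0,0,0,0,0,0,0,0],
  "claw": 20,
  "newtons": 30
}}

```text
clock: 3.32
tcp_pos: [0.5355, 0.3169, 0.1205]
orientation: [0.196, 0.729, 0.634, 0.171]
wrist_force: [-1.1, -0.7, 6.4]
finger_gap: 0.0265
grip_force: 32.5
```

>>> {"name": "apply_moves", "arguments": {
  "moves": [-0.2,0.03,0.35,0,0,0,-0.4,0.06,0.7,0,0,0,-0.6,0.08,1.05,0,0,0,-0.8,0.11,1.4,0,0,0,-1.0,0.14,1.75,0,0,0,-1.2,0.17,2.1,0,0,0,-1.4,0.2,2.45,0,0,0,-1.6,0.22,2.8,0,0,0,-1.6,0.22,2.8,0,0,0]
}}

```text
clock: 4.07
tcp_pos: [0.4939, 0.3226, 0.191]
orientation: [0.195, 0.728, 0.634, 0.171]
wrist_force: [-0.3, 0.2, -0.6]
finger_gap: 0.0261
grip_force: 31.8
```

Run:
```python
from h import *
print(status.get_state()["wrist_force"])
c=cam("wrist"); cv2.imwrite("pics/w2.png",c[0])
yaw=np.radians(-5); B=np.array([[np.cos(yaw),-np.sin(yaw),0],[np.sin(yaw),np.cos(yaw),0],[0,0,1]])
PL=frame(B@[.22,.6,-.77],B@[1,-.37,0])
z=PL[:,2]; bin=np.array([.514,-.084,0])
low=bin+B@[-.03,.045,.03]     # tube low end
g=low-z*.07; tcp=g+z*.011; print("grasp",g,"tcp",tcp, z, "body start in bin", B.T@(g-z*.054-bin))
go(tcp,PL); go(tcp-[0,0,-.16],PL)
```

```text
[-0.26884539  0.23694635 -0.63811578]
grasp [ 0.46904657 -0.07702825  0.083865  ] tcp [ 0.47203065 -0.07066841  0.0754005 ] [ 0.27128     0.57816687 -0.76949999] body start in bin [-0.05726229 -0.02935169  0.125418  ]
shift [ -0.89 -15.73  -4.59] rot [ 0.791  0.291 -0.103] deg 48.6
shift [ -0.89 -15.73   1.81] rot [ 0.791  0.291 -0.103] deg 48.6
```

View pics/w2.png

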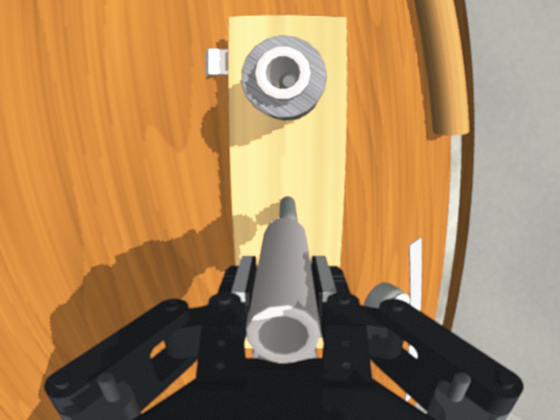

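Tube held at (285,330), clear of the pin tip at (288,205). Now I carry it above the bin.

>>> {"name": "apply_moves", "arguments": {
  "moves": [0,-0.5,2.6,0,0,0,0,-1,2.6,0,0,0,-0.8,-15.7,2.6,0.791,0.291,-0.103,-0.8,-15.7,2.6,0.791,0.291,-0.103,-0.8,-15.7,2.6,0.791,0.291,-0.103,-0.8,-15.7,2.6,0.791,0.291,-0.103,-0.8,-15.7,2.6,0.791,0.291,-0.103,-0.8,-15.7,2.6,0.791,0.291,-0.103,-0.8,-15.7,2.6,0.791,0.291,-0.103,-0.8,-15.7,2.6,0.791,0.291,-0.103,-0.8,-15.7,2.6,0.791,0.291,-0.103,-0.8,-15.7,2.6,0.791,0.291,-0.103,-0.8,-15.7,2.6,0.791,0.291,-0.103,-0.8,-15.7,2.6,0.791,0.291,-0.103,-0.8,-15.7,2.6,0.791,0.291,-0.103,-0.8,-15.7,2.6,0.791,0.291,-0.103]
}}

```text
clock: 5.45
tcp_pos: [0.4743, -0.0693, 0.2539]
orientation: [-0.183, 0.794, 0.504, 0.286]
wrist_force: [0.3, 0.5, -0.5]
finger_gap: 0.0265
grip_force: 31.7
```

```bash
cat >> h.py <<'E'
_y=np.radians(-5); B=np.array([[np.cos(_y),-np.sin(_y),0],[np.sin(_y),np.cos(_y),0],[0,0,1]])
PL=frame(B@[.22,.6,-.77],B@[1,-.37,0]); BIN=np.array([.514,-.084,0])
E
python3 - <<'E'
from h import *
import pickle
s=status.get_state(); print(s["joint_pos"].round(2),s["tcp_pos"],s["finger_gap"])
go([.474,-.0707,.0954],PL)
d={n:cam(n) for n in("scene","top","wrist")}
cv2.imwrite("pics/s3.png",np.hstack([cv2.resize(d["scene"][0][100:310,170:370],None,fx=2,fy=2),cv2.resize(d["wrist"][0],(400,420))[:,:400]]))
E
```

```text
[-0.72  0.18 -0.27  1.35  0.66  1.22] [ 0.47426945 -0.06928079  0.25393362] 0.026466338080022238
shift [-0.01 -0.06 -6.34] rot [ 0.    -0.001 -0.001] deg 0.1
```

View pics/s3.png

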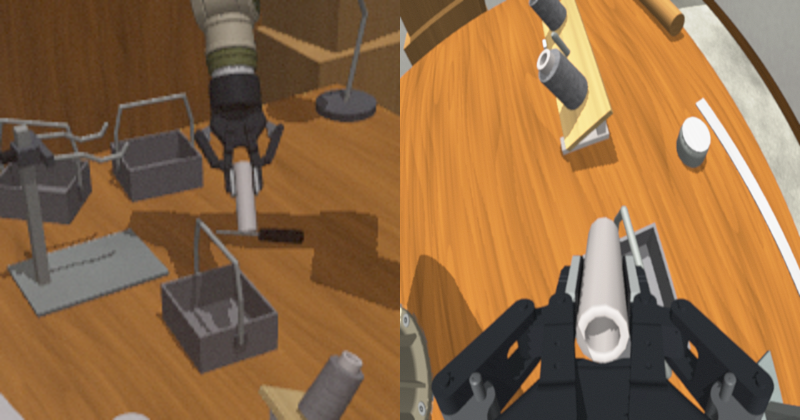

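The knuckles look wide enough to hit the bar, so I'll turn the wrist to close along the bin's y with less tilt.

```bash
cat >> h.py <<'E'
PL2=frame(B@[.23,.42,-.88],B@[0,-1,0])
E
python3 - <<'E'
from h import *
z=PL2[:,2]; tcp=BIN+B@[-.026,.035,.028]-z*.059; print(tcp)
go(tcp,PL2); go(tcp+[0,0,.165],PL2)
E
```

```text
[ 0.47550023 -0.07032678  0.07982421]
shift [ 0.04 -0.05 -6.98] rot [ 0.126  0.588 -0.986] deg 66.2
shift [ 0.04 -0.05 -0.38] rot [ 0.126  0.588 -0.986] deg 66.2
```

>>> {"name": "apply_moves", "arguments": {
  "moves": [0,0,0,0.126,0.588,-0.986,0,0,0,0.126,0.588,-0.986,0,0,0,0.126,0.588,-0.986,0,0,0,0.126,0.588,-0.986,0,0,0,0.126,0.588,-0.986,0,0,0,0.126,0.588,-0.986,0,0,0,0.126,0.588,-0.986,0,0,0,0.126,0.588,-0.986,0,0,0,0.126,0.588,-0.986,0,0,0,0.126,0.588,-0.986,0,0,0,0.126,0.588,-0.986,0,0,0,0.126,0.588,-0.986]
}}

```text
clock: 6.6
tcp_pos: [0.4745, -0.0696, 0.2543]
orientation: [-0.207, 0.969, -0.015, 0.134]
wrist_force: [-0.2, -1.2, -0.7]
finger_gap: 0.0265
grip_force: 31.7
```

Run:
```python
from h import *
s=status.get_state(); print(s["joint_pos"].round(2))
go([.4755,-.0703,.08],PL2)
d={n:cam(n) for n in("scene","wrist")}
cv2.imwrite("pics/s4.png",np.hstack([cv2.resize(d["scene"][0][100:310,170:370],None,fx=2,fy=2),cv2.resize(d["wrist"][0],(400,420))[:,:400]]))
```

```text
[-0.62  0.06 -0.32  1.21  0.5   2.55]
shift [ 0.04 -0.03 -6.97] rot [ 0.001  0.    -0.   ] deg 0.1
```

View pics/s4.png

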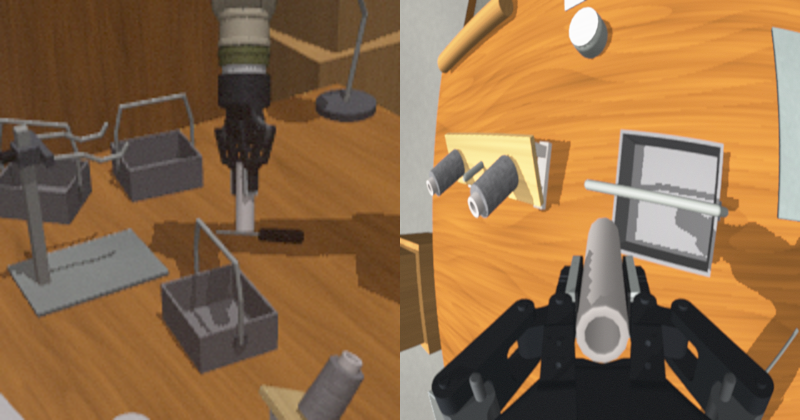

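Left: the tube is over the robot-side half of the bin, with the fingers slim in x. Right: the handle bar is ahead at (655,198). I descend in two stages.

>>> {"name": "apply_moves", "arguments": {
  "moves": [0,0,-1,0,0,0,0,0,-2,0,0,0,0,0,-3,0,0,0,0,0,-4,0,0,0,0,0,-4.5,0,0,0,0,0,-4.5,0,0,0]
}}

```text
clock: 7.2
tcp_pos: [0.4725, -0.0694, 0.1386]
orientation: [-0.208, 0.969, -0.017, 0.131]
wrist_force: [-0.2, 0.0, -1.0]
finger_gap: 0.0265
grip_force: 31.7
```

>>> {"name": "apply_moves", "arguments": {
  "moves": [0,0,-0.4,0,0,0,0,0,-0.8,0,0,0,0,0,-1.2,0,0,0,0,0,-1.6,0,0,0,0,0,-2,0,0,0,0,0,-2.3,0,0,0,0,0,-2.3,0,0,0]
}}

```text
clock: 7.78
tcp_pos: [0.4742, -0.0705, 0.0835]
orientation: [-0.207, 0.969, -0.016, 0.133]
wrist_force: [0.5, 0.3, 0.2]
finger_gap: 0.0264
grip_force: 31.7
```

Run:
```python
from h import *
d={n:cam(n) for n in("scene","wrist")}
cv2.imwrite("pics/s5.png",np.hstack([cv2.resize(d["scene"][0][140:300,190:350],None,fx=2.6,fy=2.6),cv2.resize(d["wrist"][0],(400,416))[:,:384]]))
```

```text
(no output)
```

View pics/s5.png

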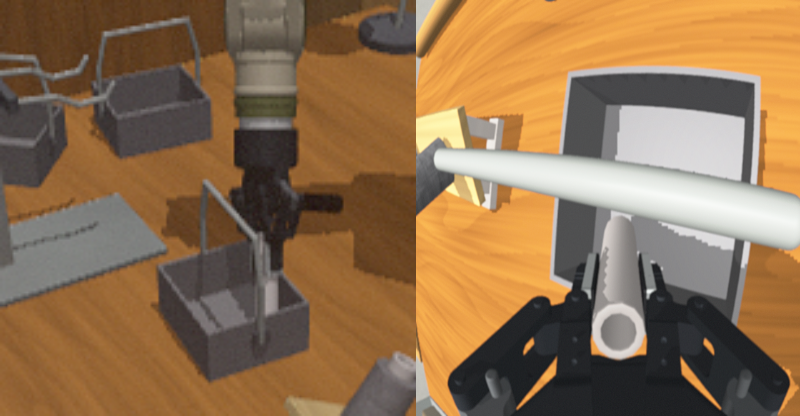

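The tube's lower end is inside the bin's near half and the gripper is clear of the bar. I release it and back out.

>>> {"name": "apply_moves", "arguments": {
  "moves": [0,0,0,0,0,0,0,0,0,0,0,0,0,0,0,0,0,0,0,0,0,0,0,0,0,0,0,0,0,0,0,0,0,0,0,0],
  "claw": 55
}}

```text
clock: 8.38
tcp_pos: [0.4747, -0.0706, 0.0842]
orientation: [-0.207, 0.969, -0.016, 0.134]
wrist_force: [0.7, -0.2, -0.4]
finger_gap: 0.0472
grip_force: 0.0
```

>>> {"name": "apply_moves", "arguments": {
  "moves": [-0.25,-0.2,0.7,0,0,0,-0.5,-0.4,1.4,0,0,0,-0.75,-0.6,2.1,0,0,0,-1.2,-0.8,3.2,0,0,0,-1.6,-0.8,4.5,0,0,0,-2,-0.8,6,0,0,0,-2,-0.8,6.5,0,0,0,-2,-0.8,6.5,0,0,0]
}}

```text
clock: 9.05
tcp_pos: [0.4258, -0.0919, 0.2501]
orientation: [-0.205, 0.969, -0.016, 0.136]
wrist_force: [1.4, -0.8, 0.1]
finger_gap: 0.0473
grip_force: 0.0
```

Run:
```python
from h import *
import pickle
G=frame([0,0,-1],B@[1,0,0])
go([.42,-.12,.28],G); go(np.array([.513,-.083,.30]),G)
d={n:cam(n) for n in("scene","wrist","top")}; pickle.dump(d,open("c5.pkl","wb"))
w=d["wrist"]
cv2.imwrite("pics/s6.png",np.hstack([cv2.resize(d["scene"][0][180:300,220:340],None,fx=3.3,fy=3.3),cv2.resize(w[0],(400,396))]))
```

```text
shift [-0.23 -1.12  1.2 ] rot [-0.541 -0.084  1.482] deg 90.5
shift [3.49 0.36 2.  ] rot [-0.541 -0.084  1.482] deg 90.5
```

View pics/s6.png

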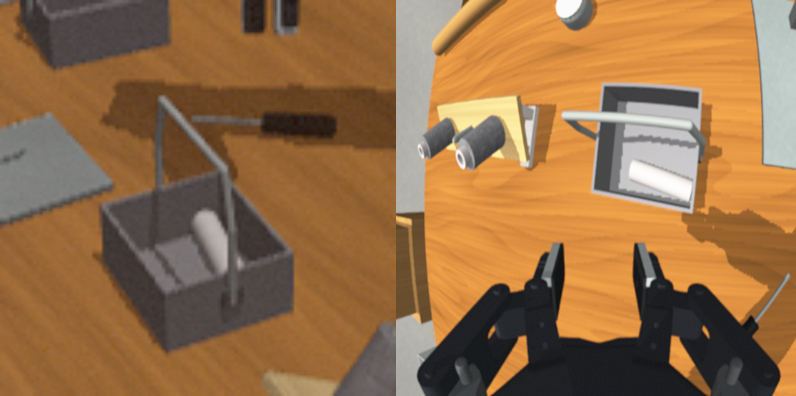

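The tube lies flat in the bin, in the near half. The handle bar runs from about (566,115) to (697,124) in this picture. Next I go above the handle with the tool pointing down.

>>> {"name": "apply_moves", "arguments": {
  "moves": [1,0.3,2.2,-0.541,-0.084,1.482,1,0.3,2.2,-0.541,-0.084,1.482,1,0.3,2.2,-0.541,-0.084,1.482,1,0.3,2.2,-0.541,-0.084,1.482,1,0.3,2.2,-0.541,-0.084,1.482,1,0.3,2.2,-0.541,-0.084,1.482,1,0.3,2.2,-0.541,-0.084,1.482,1,0.3,2.2,-0.541,-0.084,1.482,1,0.3,2.2,-0.541,-0.084,1.482,1,0.3,2.2,-0.541,-0.084,1.482,1,0.3,2.2,-0.541,-0.084,1.482,3.5,0.36,2,-0.541,-0.084,1.482,3.5,0.36,2,-0.541,-0.084,1.482,3.5,0.36,2,-0.541,-0.084,1.482,3.5,0.36,2,-0.541,-0.084,1.482,3.5,0.36,2,-0.541,-0.084,1.482],
  "claw": 80
}}

```text
clock: 10.53
tcp_pos: [0.5111, -0.0812, 0.2949]
orientation: [-0.001, 0.738, 0.674, -0.004]
wrist_force: [0.3, -0.4, 1.0]
finger_gap: 0.0687
grip_force: 0.0
```

```bash
cat >> h.py <<'E'
G=frame([0,0,-1],B@[1,0,0])
E
python3 - <<'E'
from h import *
import pickle
s=status.get_state(); print(s["joint_pos"].round(2))
go([.513,-.083,.164],G)
w=cam("wrist"); pickle.dump(w,open("w6.pkl","wb")); img,K,T=w
cv2.imwrite("pics/w6.png",img)
# expected bar ends
for y in(-.065,0,.065):
    q=T[:3,:3]@(BIN+B@[0,y,.175])+T[:3,3]; th=np.arccos(q[2]/np.linalg.norm(q)); r=K[0,0]*th; n=np.hypot(q[0],q[1])
    print(y,K[0,2]+r*q[0]/n,K[1,2]+r*q[1]/n)
hsv=cv2.cvtColor(img,cv2.COLOR_BGR2HSV); m=((hsv[...,1]<30)&(hsv[...,2]>165)).astype(np.uint8)
n,l,st,ce=cv2.connectedComponentsWithStats(m)
for i in range(1,n):
    if st[i,4]>150: print(st[i],ce[i].round(1))
E
```

```text
[-0.31  0.2   0.03  1.41 -0.01  1.35]
shift [ 0.08 -0.07 -5.23] rot [ 0.004 -0.008  0.003] deg 0.5
-0.065 288.92559147529687 281.9679525452448
0 289.11764799304115 212.38083610155417
0.065 289.12348099202643 132.2601750477213
[ 506    0   54  390 9475] [544.  233.1]
[ 483   11   37  292 4125] [506.7 150.3]
[ 439   27   42   46 1478] [460.   48.7]
[233 113  56 128 484] [245.7 155.4]
[298 114  52 116 428] [336.5 150. ]
[ 247  122   52  121 4721] [272.4 176.2]
[ 300  130   37   92 2937] [317.9 174.1]
[399 284  39  29 719] [421.2 295.6]
[ 292  296   74   69 2572] [328.9 338.3]
[547 386  13  34 229] [554.9 405.1]
```

Run:
```python
from h import *
import pickle
img=pickle.load(open("w6.pkl","rb"))[0]
for r in(90,120,150,180,212,240,270): print(r,img[r,262:322:2].mean(1).astype(int).tolist())
```

```text
90 [154, 153, 153, 152, 150, 150, 150, 151, 149, 145, 148, 147, 146, 152, 155, 155, 147, 143, 150, 146, 147, 155, 155, 153, 148, 148, 148, 154, 156, 157]
120 [138, 138, 139, 138, 136, 138, 138, 138, 136, 137, 136, 137, 136, 130, 127, 141, 145, 133, 124, 137, 137, 136, 136, 138, 135, 134, 136, 136, 137, 138]
150 [250, 251, 250, 249, 244, 228, 189, 174, 194, 208, 205, 205, 205, 178, 206, 232, 231, 204, 143, 134, 149, 198, 205, 204, 203, 203, 203, 204, 203, 204]
180 [253, 253, 251, 245, 229, 175, 184, 203, 200, 199, 201, 200, 186, 177, 223, 234, 224, 172, 131, 136, 181, 199, 200, 199, 198, 198, 199, 197, 199, 199]
212 [246, 235, 200, 154, 193, 194, 196, 194, 196, 195, 196, 195, 174, 201, 229, 230, 202, 133, 130, 143, 189, 194, 194, 194, 193, 193, 192, 193, 195, 193]
240 [127, 128, 129, 128, 129, 130, 130, 127, 125, 124, 124, 121, 167, 221, 229, 188, 134, 115, 120, 118, 118, 119, 118, 118, 118, 119, 115, 114, 112, 110]
270 [103, 101, 104, 106, 109, 109, 106, 104, 103, 101, 107, 111, 135, 152, 156, 139, 108, 106, 108, 104, 105, 106, 100, 96, 94, 101, 104, 108, 109, 107]
```

Run:
```python
from h import *
import pickle
w=pickle.load(open("w6.pkl","rb"))
a=plane(w,293,150,.175,True);b=plane(w,290.3,240,.175,True);c=plane(w,291.5,212,.175,True);print(a,b,c,np.degrees(np.arctan2(*(a-b)[[1,0]])))
d=pickle.load(open("c5.pkl","rb"))
# height check: bar line in first wrist pose view vs now (pixel ends in composite scaled 1.4,1.06)
w0=d["wrist"]; m0=ray(w0,(566-396+697-396)/2*1.4,(115+124)/2*1.0606,True)
p,e=tri(m0,ray(w,291.5,212,True)); print(p,e)
```

```text
[ 0.52145145 -0.03341195  0.175     ] [ 0.51291373 -0.10838351  0.175     ] [ 0.51596928 -0.08384707  0.175     ] 83.503177689811
[ 0.5161192  -0.08694776  0.16543865] [0.3, 0.3]
```

>>> {"name": "apply_moves", "arguments": {
  "moves": [0.18,-0.1,-1,0,0,0,0.18,-0.1,-2,0,0,0,0.18,-0.1,-3,0,0,0,0.18,-0.1,-4,0,0,0,0.18,-0.1,-4.7,0,0,0,0.18,-0.1,-5.25,0,0,0,0.18,-0.1,-5.25,0,0,0,0.18,-0.1,-5.25,0,0,0]
}}

```text
clock: 11.25
tcp_pos: [0.5154, -0.0843, 0.165]
orientation: [-0.0, 0.739, 0.674, -0.004]
wrist_force: [-0.3, 0.4, 0.5]
finger_gap: 0.0684
grip_force: 0.0
```

>>> {"name": "apply_moves", "arguments": {
  "moves": [0,0,0,0,0,0,0,0,0,0,0,0,0,0,0,0,0,0,0,0,0,0,0,0,0,0,0,0,0,0,0,0,0,0,0,0,0,0,0,0,0,0,0,0,0,0,0,0,0,0,0,0,0,0],
  "claw": 0,
  "newtons": 70
}}

```text
clock: 12.0
tcp_pos: [0.5168, -0.0842, 0.1658]
orientation: [0.001, 0.738, 0.674, -0.003]
wrist_force: [-1.5, -0.0, 5.5]
finger_gap: 0.0053
grip_force: 68.5
```

>>> {"name": "apply_moves", "arguments": {
  "moves": [0,0,0.3,0,0,0,0,0,0.8,0,0,0,0,0,1.4,0,0,0,0,0,2,0,0,0,0,0,2.6,0,0,0,0,0,3.2,0,0,0,0,0,3.7,0,0,0,0,0,4.1,0,0,0,0,0,4.25,0,0,0,0,0,4.25,0,0,0,0,0,4.25,0,0,0]
}}

```text
clock: 12.92
tcp_pos: [0.5164, -0.084, 0.2709]
orientation: [0.0, 0.738, 0.675, -0.004]
wrist_force: [0.5, 0.6, -3.4]
finger_gap: 0.0058
grip_force: 68.4
```

Run:
```python
from h import *
import pickle
print(status.get_state()["wrist_force"])
y=np.radians(-3.1); H=frame([0,0,-1],[np.cos(y),np.sin(y),0])
go([.45,-.346,.272],H); go([.566,-.350,.272],H)
d=cam("scene"); w=cam("wrist"); pickle.dump((d,w),open("c7.pkl","wb"))
# bin rim? tilt: bar line cols in wrist
```

```text
[ 0.48654736  0.61192044 -3.44324915]
shift [ -2.66 -10.48   0.05] rot [ 0.005 -0.005  0.036] deg 2.1
shift [  1.98 -10.64   0.05] rot [ 0.005 -0.005  0.036] deg 2.1
```

>>> {"name": "apply_moves", "arguments": {
  "moves": [-0.7,-0.3,0,0,0,0,-1.5,-1,0,0,0,0,-2.2,-2,0,0,0,0.01,-2.6,-3,0,0,0,0.02,-2.65,-4,0,0,0,0.036,-2.65,-5,0,0,0,0.036,-2.65,-6,0,0,0,0.036,-2.65,-7,0,0,0,0.036,-2.65,-8,0,0,0,0.036,-2.65,-9,0,0,0,0.036,-2.65,-9.8,0,0,0,0.036,-2.65,-10.4,0,0,0,0.036,-2.65,-10.5,0,0,0,0.036,-2.65,-10.5,0,0,0,0.036,-2.65,-10.5,0,0,0,0.036,-2.65,-10.5,0,0,0,0.036]
}}

```text
clock: 14.35
tcp_pos: [0.4503, -0.3454, 0.2714]
orientation: [0.0, 0.726, 0.688, -0.003]
wrist_force: [-1.0, 0.3, -3.8]
finger_gap: 0.0057
grip_force: 68.4
```

Run:
```python
from h import *
import pickle
w=cam("wrist"); t=cam("top"); s=cam("scene"); pickle.dump((w,t,s),open("c8.pkl","wb"))
img,K,T=w
def fp(p):
    q=T[:3,:3]@np.array(p)+T[:3,3]; n=np.hypot(q[0],q[1]); r=K[0,0]*np.arctan2(n,q[2]); return [round(float(K[0,2]+r*q[0]/n),1),round(float(K[1,2]+r*q[1]/n),1)]
o=np.array([.566,-.350,0]); y=np.radians(-3.1); Rz=Ro.from_euler('z',y).as_matrix()
for sy in(-1,1):
  for x,z in((-.026,.247),(-.015,.231),(.022,.231),(.105,.256)): print(sy,x,fp(o+Rz@[x,sy*.042,z]))
print("post",fp(o+Rz@[.13,0,.3]))
g=cv2.cvtColor(img,cv2.COLOR_BGR2GRAY); l=cv2.createLineSegmentDetector().detect(g)[0][:,0]
for a in l:
  L=np.hypot(a[2]-a[0],a[3]-a[1])
  if L>20 and a[[0,2]].min()>290: print(a.round(0).tolist())
```

```text
-1 -0.026 [425.9, 314.4]
-1 -0.015 [431.8, 300.0]
-1 0.022 [475.6, 295.6]
-1 0.105 [569.2, 299.5]
1 -0.026 [449.6, 183.9]
1 -0.015 [452.9, 178.6]
1 0.022 [499.7, 180.8]
1 0.105 [598.6, 194.3]
post [641.4, 271.3]
[297.0, 359.0, 295.0, 334.0]
[375.0, 347.0, 395.0, 359.0]
[296.0, 115.0, 369.0, 118.0]
[423.0, 326.0, 501.0, 365.0]
[504.0, 390.0, 555.0, 371.0]
[371.0, 121.0, 362.0, 249.0]
[345.0, 259.0, 353.0, 121.0]
[294.0, 259.0, 294.0, 299.0]
[351.0, 303.0, 371.0, 291.0]
[525.0, 394.0, 494.0, 404.0]
[559.0, 234.0, 462.0, 183.0]
[559.0, 380.0, 522.0, 395.0]
[535.0, 0.0, 549.0, 78.0]
[549.0, 78.0, 552.0, 173.0]
[411.0, 315.0, 429.0, 327.0]
[363.0, 250.0, 357.0, 294.0]
[463.0, 179.0, 508.0, 181.0]
[560.0, 72.0, 548.0, 0.0]
[378.0, 283.0, 414.0, 315.0]
[291.0, 271.0, 292.0, 129.0]
[357.0, 294.0, 328.0, 294.0]
[454.0, 166.0, 477.0, 166.0]
[369.0, 231.0, 468.0, 230.0]
[308.0, 286.0, 304.0, 262.0]
[446.0, 395.0, 455.0, 375.0]
[423.0, 310.0, 433.0, 288.0]
[481.0, 289.0, 441.0, 293.0]
[421.0, 191.0, 372.0, 188.0]
[448.0, 228.0, 453.0, 197.0]
[558.0, 296.0, 521.0, 298.0]
[328.0, 133.0, 299.0, 134
[... 849 characters left out ...]
.0, 404.0, 434.0, 418.0]
[439.0, 371.0, 437.0, 393.0]
[481.0, 285.0, 504.0, 290.0]
[543.0, 67.0, 540.0, 43.0]
[548.0, 127.0, 547.0, 97.0]
[476.0, 283.0, 482.0, 257.0]
[451.0, 259.0, 442.0, 279.0]
[495.0, 52.0, 501.0, 82.0]
[547.0, 231.0, 533.0, 291.0]
[493.0, 204.0, 487.0, 237.0]
[475.0, 301.0, 465.0, 339.0]
[345.0, 328.0, 355.0, 358.0]
[480.0, 385.0, 458.0, 373.0]
[453.0, 303.0, 444.0, 333.0]
[434.0, 41.0, 439.0, 74.0]
[456.0, 47.0, 469.0, 94.0]
[488.0, 82.0, 489.0, 104.0]
[438.0, 362.0, 378.0, 328.0]
[478.0, 258.0, 473.0, 282.0]
[349.0, 11.0, 351.0, 31.0]
[350.0, 32.0, 351.0, 53.0]
[471.0, 401.0, 452.0, 391.0]
[491.0, 69.0, 490.0, 46.0]
[419.0, 87.0, 418.0, 58.0]
[446.0, 96.0, 444.0, 74.0]
```

Run:
```python
from h import *
import pickle
w,t,s=pickle.load(open("c8.pkl","rb"))
for z in(.225,.235):
  L1,L2=plane(w,462,174,z,True),plane(w,505,176,z,True); R1,R2=plane(w,440,297.5,z,True),plane(w,483,292.5,z,True)
  print(z,[p.round(4)[:2].tolist() for p in(L1,L2,R1,R2)],"sep",np.linalg.norm(L2-R2).round(4),"len",np.linalg.norm(L2-L1).round(4),np.linalg.norm(R2-R1).round(4),"yaw",np.degrees(np.arctan2(*(L2-R2)[[1,0]])).round(1)-90,"endmid",((L2+R2)/2).round(4))
img,K,T=w
print("bar mid seen at", plane(w,296,206,.28,True), "tcp", status.get_state()["tcp_pos"])
# tri left tip/kinks: wrist + initial top/scene tips
d=pickle.load(open("c0.pkl","rb"))
for n,a,b,c in(("L",(361,202.7),(233,172.7),(449,192)),("R",(393,205.3),(223,162.3),(424,316))):
  p,e=tri(ray(d["top"],*a),ray(d["scene"],*b)); print(n,p.round(4), [plane(w,*c,z,True).round(4).tolist() for z in(.24,.247)])
```

```text
0.225 [[0.5633, -0.3058], [0.5993, -0.3074], [0.5584, -0.3941], [0.5967, -0.3957]] sep 0.0883 len 0.036 0.0384 yaw -1.7000000000000028 endmid [ 0.598  -0.3516  0.225 ]
0.235 [[0.5573, -0.3037], [0.5913, -0.3053], [0.5527, -0.3872], [0.5889, -0.3887]] sep 0.0834 len 0.034 0.0362 yaw -1.7000000000000028 endmid [ 0.5901 -0.347   0.235 ]
bar mid seen at [ 0.45705597 -0.30539844  0.28      ] tcp [ 0.45050443 -0.34561771  0.27179212]
L [ 0.543  -0.3075  0.2403] [[0.5462, -0.3131, 0.24], [0.5423, -0.3112, 0.247]]
R [ 0.5374 -0.393   0.2413] [[0.5402, -0.3971, 0.24], [0.5366, -0.3916, 0.247]]
```

>>> {"name": "apply_moves", "arguments": {
  "moves": [0.5,0,0,0,0,0,1.1,0,0,0,0,0,1.8,0,0,0,0,0,2.5,-0.05,0,0,0,0,3.2,-0.1,0,0,0,0,3.9,-0.1,0,0,0,0,4.4,-0.1,0,0,0,0,4.7,-0.1,0,0,0,0,4.75,-0.1,0,0,0,0,4.75,-0.1,0,0,0,0,4.75,-0.1,0,0,0,0]
}}

```text
clock: 15.42
tcp_pos: [0.5685, -0.3489, 0.2716]
orientation: [0.0, 0.726, 0.688, -0.004]
wrist_force: [0.5, -0.4, -4.1]
finger_gap: 0.005
grip_force: 68.5
```

>>> {"name": "apply_moves", "arguments": {
  "moves": [0,0,-0.2,0,0,0,0,0,-0.4,0,0,0,0,0,-0.6,0,0,0,0,0,-0.8,0,0,0,0,0,-0.9,0,0,0,0,0,-0.9,0,0,0,0,0,-0.9,0,0,0]
}}

```text
clock: 16.0
tcp_pos: [0.5689, -0.349, 0.2487]
orientation: [0.0, 0.726, 0.688, -0.003]
wrist_force: [-0.5, 0.3, -3.7]
finger_gap: 0.0054
grip_force: 68.4
```

Run:
```python
from h import *
import pickle
s=status.get_state(); print(s["wrist_force"],s["ft_torque"],s["tcp_pos"])
w=cam("wrist");pickle.dump(w,open("c9.pkl","wb"))
img=w[0]; g=cv2.cvtColor(img,cv2.COLOR_BGR2GRAY); l=cv2.createLineSegmentDetector().detect(g)[0][:,0]
for a in l:
  L=np.hypot(a[2]-a[0],a[3]-a[1])
  if L>22 and a[[0,2]].min()>200 and a[[0,2]].max()<480 and abs(a[3]-a[1])<12: print(a.round(0).tolist())
```

```text
[-0.51106628  0.31863308 -3.74055819] [-0.03008864 -0.01796699  0.0264257 ] [ 0.56888815 -0.34904196  0.24872899]
[296.0, 115.0, 371.0, 118.0]
[201.0, 117.0, 273.0, 115.0]
[271.0, 362.0, 296.0, 363.0]
[255.0, 189.0, 227.0, 198.0]
[225.0, 178.0, 263.0, 173.0]
[297.0, 186.0, 397.0, 198.0]
[368.0, 239.0, 403.0, 239.0]
[359.0, 294.0, 328.0, 294.0]
[412.0, 186.0, 384.0, 183.0]
[261.0, 132.0, 226.0, 135.0]
[337.0, 133.0, 301.0, 135.0]
[353.0, 179.0, 294.0, 176.0]
[423.0, 114.0, 294.0, 108.0]
[404.0, 244.0, 382.0, 246.0]
[239.0, 294.0, 209.0, 295.0]
[303.0, 172.0, 348.0, 175.0]
[228.0, 194.0, 250.0, 186.0]
[479.0, 384.0, 455.0, 372.0]
[249.0, 178.0, 225.0, 183.0]
[471.0, 401.0, 452.0, 391.0]
```

>>> {"name": "apply_moves", "arguments": {
  "moves": [0,0,-0.06,0,0,0,0,0,-0.12,0,0,0,0,0,-0.18,0,0,0,0,0,-0.24,0,0,0,0,0,-0.24,0,0,0,0,0,-0.24,0,0,0]
}}

```text
clock: 16.55
tcp_pos: [0.569, -0.3491, 0.2428]
orientation: [0.0, 0.726, 0.688, -0.003]
wrist_force: [-0.2, 0.3, -3.8]
finger_gap: 0.0057
grip_force: 68.5
```

>>> {"name": "apply_moves", "arguments": {
  "moves": [0,0,-0.06,0,0,0,0,0,-0.12,0,0,0,0,0,-0.12,0,0,0]
}}

```text
clock: 16.8
tcp_pos: [0.569, -0.349, 0.2397]
orientation: [0.0, 0.726, 0.688, -0.003]
wrist_force: [-0.6, 0.2, -4.1]
finger_gap: 0.0052
grip_force: 68.4
```

>>> {"name": "apply_moves", "arguments": {
  "moves": [0,0,-0.04,0,0,0,0,0,-0.08,0,0,0,0,0,-0.08,0,0,0]
}}

```text
clock: 17.05
tcp_pos: [0.569, -0.349, 0.2377]
orientation: [0.0, 0.726, 0.688, -0.003]
wrist_force: [-0.6, -0.5, -3.8]
finger_gap: 0.0053
grip_force: 68.4
```

>>> {"name": "apply_moves", "arguments": {
  "moves": [0,0,-0.04,0,0,0,0,0,-0.08,0,0,0,0,0,-0.08,0,0,0]
}}

```text
clock: 17.3
tcp_pos: [0.569, -0.3491, 0.2358]
orientation: [0.0, 0.726, 0.688, -0.003]
wrist_force: [0.3, 0.4, -4.4]
finger_gap: 0.0054
grip_force: 68.5
```

>>> {"name": "apply_moves", "arguments": {
  "moves": [0,0,-0.04,0,0,0,0,0,-0.06,0,0,0,0,0,-0.06,0,0,0]
}}

```text
clock: 17.55
tcp_pos: [0.569, -0.3491, 0.2343]
orientation: [0.0, 0.726, 0.688, -0.003]
wrist_force: [0.2, 0.1, -4.7]
finger_gap: 0.0055
grip_force: 68.4
```

>>> {"name": "apply_moves", "arguments": {
  "moves": [0,0,-0.04,0,0,0,0,0,-0.07,0,0,0,0,0,-0.07,0,0,0]
}}

```text
clock: 17.8
tcp_pos: [0.569, -0.3491, 0.2325]
orientation: [0.0, 0.726, 0.688, -0.003]
wrist_force: [0.7, -0.6, -3.8]
finger_gap: 0.0055
grip_force: 68.4
```

>>> {"name": "apply_moves", "arguments": {
  "moves": [0,0,-0.04,0,0,0,0,0,-0.06,0,0,0,0,0,-0.06,0,0,0]
}}

```text
clock: 18.05
tcp_pos: [0.5691, -0.3491, 0.2315]
orientation: [0.001, 0.726, 0.688, -0.003]
wrist_force: [-0.1, 0.3, -2.9]
finger_gap: 0.0052
grip_force: 68.6
```

>>> {"name": "apply_moves", "arguments": {
  "moves": [0,0,-0.03,0,0,0,0,0,-0.03,0,0,0,0,0,-0.03,0,0,0]
}}

```text
clock: 18.3
tcp_pos: [0.5692, -0.3492, 0.2313]
orientation: [0.001, 0.726, 0.688, -0.003]
wrist_force: [-0.6, 0.5, 0.1]
finger_gap: 0.0055
grip_force: 68.9
```

>>> {"name": "apply_moves", "arguments": {
  "moves": [0,0,-0.03,0,0,0,0,0,-0.03,0,0,0,0,0,-0.03,0,0,0]
}}

```text
clock: 18.55
tcp_pos: [0.5692, -0.3492, 0.2311]
orientation: [0.001, 0.726, 0.688, -0.003]
wrist_force: [-1.6, 2.3, 5.8]
finger_gap: 0.0055
grip_force: 69.5
```

>>> {"name": "apply_moves", "arguments": {
  "moves": [0,0,0.02,0,0,0,0,0,0.02,0,0,0]
}}

```text
clock: 18.72
tcp_pos: [0.5692, -0.3492, 0.2311]
orientation: [0.001, 0.726, 0.688, -0.003]
wrist_force: [-0.8, 1.0, 4.8]
finger_gap: 0.0053
grip_force: 69.4
```

Run:
```python
from h import *
s=status.get_state(); print(s["wrist_force"],s["ft_torque"],s["tcp_pos"])
w=cam("top");s=cam("scene")
import pickle; pickle.dump((w,s),open("c10.pkl","wb"))
```

```text
[-0.83644374  1.01280303  4.81164762] [0.23027508 0.34402939 0.00073732] [ 0.56921499 -0.34921824  0.2310629 ]
```

>>> {"name": "apply_moves", "arguments": {
  "moves": [0,0,0.02,0,0,0,0,0,0.02,0,0,0,0,0,0.02,0,0,0,0,0,0.02,0,0,0,0,0,0.02,0,0,0],
  "claw": 30,
  "newtons": 20
}}

```text
clock: 19.23
tcp_pos: [0.5691, -0.3491, 0.2303]
orientation: [0.0, 0.726, 0.688, -0.003]
wrist_force: [0.2, 0.1, 0.5]
finger_gap: 0.0256
grip_force: 0.0
```

Run:
```python
from h import *
import pickle
w0=pickle.load(open("c10.pkl","rb")); t=cam("top");s=cam("scene"); st=status.get_state(); print(st["wrist_force"],st["finger_gap"])
for a,b in((w0[0],t),(w0[1],s)):
  m=cv2.absdiff(a[0],b[0]).max(2)>40; ys,xs=np.nonzero(m); print(m.sum(), (xs.min(),xs.max(),ys.min(),ys.max()) if m.any() else "")
```

```text
[-0.25469436 -0.10242941 -1.10195053] 0.025524483941455307
234 (np.int64(182), np.int64(389), np.int64(166), np.int64(363))
474 (np.int64(194), np.int64(443), np.int64(14), np.int64(256))
```

>>> {"name": "apply_moves", "arguments": {
  "moves": [0,0,0.15,0,0,0,0,0,0.4,0,0,0,0,0,0.8,0,0,0,0,0,1.3,0,0,0,0,0,2,0,0,0,0,0,3,0,0,0,0,0,4,0,0,0,-1,0.5,5,0,0,0,-2.5,1,5,0,0,0,-3.5,2,5,0,0,0,-4,3,5,0,0,0,-4,4,5,0,0,0,-4,4,5,0,0,0,-4,4,5,0,0,0,-4,4,5,0,0,0,-4,4,5,0,0,0]
}}

```text
clock: 20.67
tcp_pos: [0.4695, -0.25, 0.3559]
orientation: [0.001, 0.726, 0.688, -0.003]
wrist_force: [0.2, -0.2, -0.2]
finger_gap: 0.0256
grip_force: 0.0
```

Run:
```python
from h import *
import pickle
st=status.get_state(); print(st["tcp_pos"],st["wrist_force"])
w0=pickle.load(open("c10.pkl","rb"));d0=pickle.load(open("c0.pkl","rb"))
t=cam("top");s=cam("scene");w=cam("wrist")
for n,a,b in(("held top",w0[0],t),("held scene",w0[1],s)):
  m=(cv2.absdiff(a[0],b[0]).max(2)>40).astype(np.uint8); k,l,q,c=cv2.connectedComponentsWithStats(m)
  print(n,[q[i].tolist() for i in range(1,k) if q[i,4]>60])
for n,a,b in(("start top",d0["top"],t),("start scene",d0["scene"],s)):
  m=(cv2.absdiff(a[0],b[0]).max(2)>40).astype(np.uint8); k,l,q,c=cv2.connectedComponentsWithStats(m)
  print(n,[q[i].tolist() for i in range(1,k) if q[i,4]>60])
# expected bar ends / bin corners in scene and top if hanging at (.569,-.349,.241)
o=np.array([.569,-.349,.066]); R=Ro.from_euler('z',-3,degrees=True).as_matrix()
for nm,c in(("top",t),("scene",s)): print(nm,[proj(c,o+R@np.array(v)).round(0).tolist() for v in((0,-.065,.175),(0,.065,.175),(-.065,-.075,.07),(-.065,.075,.07),(-.065,-.075,0),(-.065,.075,0),(.065,.075,.07),(.065,.075,0))])
g=cv2.cvtColor(s[0],cv2.COLOR_BGR2GRAY)[120:260,140:270]; l=cv2.createLineSegmentDetector().detect(g)[0][:,0]
print([(a+[140,120,140,120]).round(0).tolist() for a in l if np.hypot(a[2]-a[0],a[3]-a[1])>22])
cv2.imwrite("pics/fin.png",s[0])
```

```text
[ 0.46954178 -0.25000105  0.35591543] [ 0.19829149 -0.17875761 -0.21156334]
held top [[327, 135, 142, 233, 4878], [364, 177, 25, 15, 125], [338, 196, 36, 34, 346], [329, 221, 32, 35, 132], [115, 231, 226, 189, 10966], [366, 233, 23, 20, 68], [216, 367, 77, 53, 1340], [297, 370, 33, 43, 263], [215, 396, 48, 24, 896]]
held scene [[261, 0, 21, 8, 112], [186, 0, 217, 96, 7064], [407, 0, 41, 27, 804], [385, 23, 79, 87, 2729], [245, 57, 26, 21, 265], [238, 77, 43, 69, 1395], [416, 85, 16, 37, 178], [201, 99, 26, 20, 258], [370, 111, 19, 11, 103], [460, 113, 6, 32, 104], [428, 115, 18, 30, 135], [199, 118, 39, 59, 1159], [427, 123, 32, 62, 288], [462, 148, 5, 37, 117], [286, 207, 99, 52, 1661], [192, 211, 14, 12, 91]]
start top [[115, 172, 324, 248, 24785], [130, 191, 29, 24, 235], [249, 190, 63, 49, 2229], [363, 301, 120, 24, 946], [204, 304, 44, 16, 229], [229, 315, 34, 6, 100], [226, 323, 25, 6, 71], [357, 325, 93, 17, 546], [230, 328, 27, 8, 85], [288, 337, 272, 83, 8998]]
start scene [[238, 0, 40, 55, 1375], [271, 0, 13, 19, 127], [301, 0, 97, 110, 3213], [407, 0, 41, 27, 757], [400, 2
[... 557 characters left out ...]
.0], [341.0, 217.0], [387.0, 222.0], [338.0, 218.0], [344.0, 172.0], [341.0, 176.0]]
scene [[213.0, 162.0], [228.0, 178.0], [231.0, 184.0], [250.0, 202.0], [233.0, 200.0], [251.0, 220.0], [213.0, 213.0], [215.0, 231.0]]
[[150.0, 194.0, 140.0, 142.0], [252.0, 147.0, 229.0, 151.0], [202.0, 161.0, 171.0, 158.0], [231.0, 154.0, 262.0, 148.0], [197.0, 197.0, 213.0, 215.0], [165.0, 191.0, 141.0, 199.0], [212.0, 232.0, 196.0, 209.0], [189.0, 256.0, 253.0, 235.0], [174.0, 234.0, 188.0, 255.0], [268.0, 194.0, 243.0, 199.0], [247.0, 234.0, 213.0, 244.0], [253.0, 238.0, 190.0, 259.0], [262.0, 178.0, 234.0, 183.0], [236.0, 185.0, 261.0, 180.0], [184.0, 208.0, 189.0, 239.0], [157.0, 121.0, 164.0, 167.0]]
```

```bash
python3 -c "
from workcell import job
print(job.hand_in())"
```

```text
the job is handed in; nothing more can be done
None
```

The bare tube was drawn off the middle pin and dropped into the nearest bin while it stood on the table, then the bin was hung over both prongs and released once they carried it (about 21 s on the clock). I handed it in; the last images show the bin hanging where expected, but I did not re-check the tube inside it after hanging, and no verdict came back.

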